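# Clear the portioning board and set its length stop

### The job

Get the portioning board ready for the next batch: without touching the food, sweep the three carrot chunks along the board into the catch pan at its end with the bench scraper, and stand the scraper back in its rest. Then slide the stop's leg out until its pointer is at the mark clip, and while holding it there shut the cam lever flat against the fin; do not shut it anywhere else. Finish still gripping leg and lever at the mark: do not let go, and leave the mark clip, the spice jar, the spoon and the celery where they are.

Things in the scene. Friction and masses are not known exactly. Their poses are not given: they have to be found in the camera images.
- board: White portioning board fixed 60 mm above the counter (top face). Origin at counter level below it; x away from the robot, y along the board to the left, z up. Spans x -120..150, y -180..200 mm. Two lips 12 mm tall along y bound a lane x -100..50, open at its right end (y -180) over the pan. The leg runs along x 100 out of a clamp tube (y 222..357, top 95 mm above the counter).
- pan: Shallow steel catch pan fixed at the right-hand (-y) end of the board, just below the board's edge: 200 x 160 mm, 36 deep, walls 3 mm. Origin under its centre at counter level, axes as the board's; at board x -20, y -245 mm.
- leg: Sliding leg of the length stop, axes as the board's. It slides out along -y, at most 125 mm; a spring (3 to 5.5 N) pulls it home if let go. Origin on its centre line, in the -y face of its stop plate, at board-top height; at home at board x 100, y 140 mm. Steel stop plate: x -95..10, y 0..6, z 14..75 mm. Upright fin behind it: x -5..5, y 6..76, z 31..89, on a head 36 mm wide (z 9..31).
- fin (a point): Point in the middle of the fin, 23 mm behind the stop plate's front, 62 mm above the board top (leg x 0, y 23, z 62). An open gripper lowered here spans fin and lever (x -5 to 38); a finger then pushes the stop plate from behind, to -y. Squeezing fin and lever together across x shuts the lever; shut, they are 19 mm thick (leg x -5..14).
- lever (a joint): Cam lever on the leg, rad: 0 = shut flat beside the fin, 0.33 to 0.42 = open, swung out level towards +x. Vertical pin at leg x 10, y 70 mm; black blade 8 mm thick reaching 62 mm from the pin towards the stop plate, z 45..80 mm above the board top. Open, its tip is out at leg x 38 mm. It stays where left; 2 to 3 N at the tip moves it. It does not hold the leg alone: keep holding.
- pointer (a point): Tip of the small black pointer on the leg, in line with the stop plate's -y face, at leg x 36, y 0, z 16 mm. It reads against the mark.
- mark: The length mark: black clip, 28 x 10 mm in y, with a thin ridge across its middle, on the flat scale along the board's far edge; top 19 mm above the board top. Origin on the ridge line, at board x 152 mm, board-top height; axes as the board's. Firmly set 45 to 110 mm to the right (-y) of the pointer's home place; leave it there.
- scraper: Bench scraper standing on its edge, blade length along its x. Rubber foot 130 x 12 x 14 mm, steel blade 5 mm thick, wooden handle on top: 110 long (x), 24 thick (y), z 60..92 mm. Origin under the centre of the foot. About 0.18 kg.
- rest: Steel scraper rest fixed to the counter: a trough open at the top. Origin under its centre; the trough runs along its x, inside 156 x 28 mm, floor 6 mm and rim 24 mm above the counter.
- chunk1: Carrot chunk, a tapered cylinder about 32 mm across and 26 tall, about 22 g, on the board's lane, standing at first. Origin at its centre.
- chunk2: Carrot chunk, a tapered cylinder about 34 mm across and 28 tall, about 22 g, on the board's lane, standing at first. Origin at its centre.
- chunk3: Carrot chunk, a tapered cylinder about 30 mm across and 26 tall, about 22 g, on the board's lane, standing at first. Origin at its centre.
- spice_jar: Bystander, not to be disturbed: amber spice jar, 44 mm across, 85 tall, standing on the board beyond the lane near its right end. Origin under its middle.
- spoon: Bystander, not to be disturbed: spoon with a wooden handle, lying flat on the counter. Origin under its middle.
- celery: Bystander, not to be disturbed: celery stick, 26 mm thick, 245 long, lying flat. Origin under its middle.

How it is judged:
By the outcome, as a careful person would: the job done as asked, in the order asked, and still so for the second after the job is handed in, while the arm keeps its last pose, push and grip.
It also fails if it takes over 72 s, if anything falls off the work surface, if the arm or the gripper's body presses on something with over 40 N, if the wrist force passes 120 N, or if a joint passes its speed limit or range.

### The arm

A 6-joint arm with a two-finger parallel gripper is mounted at the origin on the work surface. World frame = base frame: x ahead of the robot, y to its left, z up, the work surface at z = 0. Lengths are in m, angles in rad, forces in N, time in s.
With the tool pointing down it reaches from about 0.425 to 0.925 m from the base axis. Payload 12.5 kg.
Tool frame: the origin (TCP) lies at the very end of the fingers, on their centre line; the grasp point (between the pads) lies 19 mm behind it; y points along the fingers, x is the direction in which the jaws open and shut, and the axes are right-handed (so a half turn about y gives the same grasp; the last joint's range is limited). The gripper opens to 85 mm and grips with 20 to 120 N. Pads are 22 mm wide; open, the fingers measure 114 mm over their backs; the gripper's body (76 mm by 85 mm) begins 54 mm behind the grasp point. The pads swing forward as they close: fully open they stand 13 mm farther back than shut.
Start: joints at [-1.208, 0.491, 1.559, -0, 1.092, -0.106], TCP at [0.282, -0.558, 0.231] pointing down, gripper open.
Joint ranges: [-3.1, 3.1], [-0.84, 2.19], [0.05, 2.79], [-1.13, 4.28], [0.06, 2.93], [-2.69, 2.69]. Speed limits (rad/s): [2.22, 2.22, 2.79, 3.14, 3.14, 3.14].

### API

Orientations are given as a unit quaternion [x, y, z, w].
In Python, from station import robot gives the robot as it stands.
- The arm moves only by the tool arm_command, never from a script. Its argument "commands" is a list of rows, each a list of 2 entries, a list of its own where there are three numbers: the shift along the tool's x, y, z in cm, then the turn about the tool's y in degrees. A call has 1 to 5 rows; each row shifts and turns the commanded pose from where the row before left it, along the tool's axes as they then stand; what a row does not reach is not made up. A row lasts 1/12 s, in which the tool goes at most 41.7 mm and 7.16 degrees, less where a joint would pass 70% of its speed; a pose out of reach is approached as far as the arm can. A call is refused whole if a number of a shift passes 4.17 or a number of a turn 7.16, either way. A call with a gripper value outside its range is refused whole. "grip" is the closure in counts, from 0 (fully open) to 255 (shut), set as the call begins (left out, the last holds). The fingers move at their own pace and stop on an object; "newtons" is the grip in N (left out, the last holds). Time passes only in rows, so rows that do not move let the fingers close. It gives the time, the measured TCP pose, the force and the opening at its end, in the units of the state.
- robot.state(): the state, without advancing time (a new reading comes with each control period).
- robot.capture(name): name is "side" or "top"; returns a dict with "color" (480x640x3 uint8, red, green, blue), "z_map" (480x640 float32, m along the optical axis (not along the pixel's ray), 0 where there is no reading), "fx", "fy", "cx", "cy" (pixels), "xyz" and "orientation" of the camera in the world. Camera axes: x right, y down, z forward; pixel columns grow to the right and rows downward; lengths in m; the calibration is good to about 2 mm. A picture is of the moment at which its call begins.
- robot.hand_in(): hands the job in, once; it reports no verdict.
The state is a dict: "time": time; "joint_positions": joint angles; "qvel": joint speeds; "joint_efforts": joint torques, N m; "ee_pos": TCP position; "tcp_rot": TCP orientation; "force": force on the tool from outside, world axes, zero at the start; "wrist_torque": the same for the moment, N m; "width": opening from 0.0 (shut) to 1.0 (fully open).
Only numpy, scipy, OpenCV 4.12 (cv2) and the standard library are available. Lean on these libraries where they do the work, as an engineer would, in place of code of your own. Each camera call takes 0.05 s, during which the arm holds its last target. There are 200 camera calls.

## Working session

There is one attempt and no reset: what is moved stays moved. The work goes in short steps, Python scripts to look and compute and a tool call to move; the robot and the scene stay as the last step left them, time stands still between calls to the robot, and variables do not carry over. Pictures are saved under pics/ and viewed, about 8 in all and at most 12, crops included, and the job is handed in when it is done.

Besides the shell and the picture viewer there is one more tool, called after ">>>" as name([rows], argument=value, ...), one row to a line, values as JSON. arm_command: Moves the arm, as the interface text tells. Its arguments: {"type":"object","properties":{"commands":{"type":"array"},"grip":{"type":"number"},"newtons":{"type":"number"}},"required":["commands"]}

```bash
mkdir -p pics; ls
cat > h.py <<'E'
import numpy as np, cv2
from scipy.spatial.transform import Rotation as R
from station import robot
def cap(n,f=None):
    c=robot.capture(n)
    if f: cv2.imwrite('pics/'+f,c['color'][:,:,::-1])
    v,u=np.mgrid[:480,:640]; z=c['z_map']
    P=np.stack([(u-c['cx'])/c['fx']*z,(v-c['cy'])/c['fy']*z,z],-1)
    W=P@R.from_quat(c['orientation']).as_matrix().T+np.array(c['xyz'])
    W[z==0]=np.nan
    return c,W
E
python3 - <<'E'
from h import *
for n in('top','side'):
    c,W=cap(n,n+'1.png'); np.save(n+'W.npy',W); np.save(n+'C.npy',c['color']); print(n,c['xyz'],c['orientation'],c['fx'],c['cx'],c['cy'])
s=robot.state(); print(s)
E
```

```text
pics
top [0.2683444  0.04090275 1.68144654] [ 0.70653593 -0.70121811  0.06628002 -0.06860833] 551.5466206176093 317.83884154809675 246.63639807685274
side [0.37551232 0.92618836 0.76714987] [-0.07209335  0.88910799 -0.44952439  0.04708879] 464.9277796006026 321.06341214317825 244.57908399571065
{'time': 0.1, 'joint_positions': array([-1.20760255e+00,  4.91483676e-01,  1.55938117e+00,  1.37214707e-05,
        1.09169953e+00, -1.05628051e-01]), 'qvel': array([ 0.00166782, -0.00072278, -0.00093952,  0.00057075, -0.00111785,
        0.00155863]), 'joint_efforts': array([ 3.07770802e-03, -6.19445729e+01, -2.62025177e+01, -4.41825546e-05,
        2.88320334e-03,  4.96771725e-05]), 'ee_pos': array([ 0.28233502, -0.55737636,  0.2307984 ]), 'tcp_rot': array([-0.60224632,  0.370462  , -0.36992302,  0.60267258]), 'force': array([-0.3629032 ,  0.01804706, -0.75955538]), 'wrist_torque': array([-0.0414834 , -0.03552742,  0.00038479]), 'width': 1.0017827190569453}
```

View pics/top1.png

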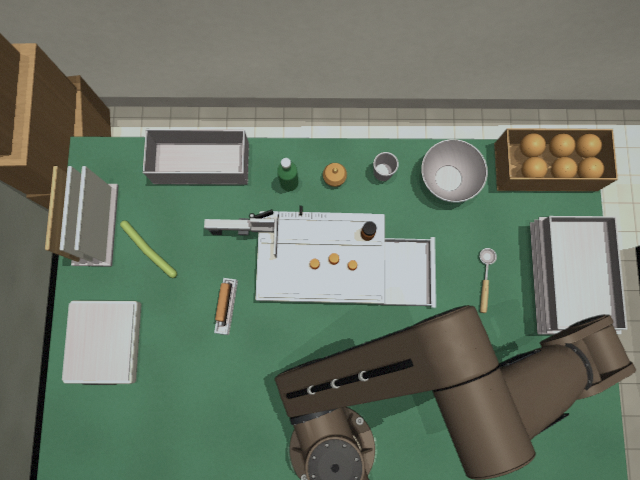

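View pics/side1.png

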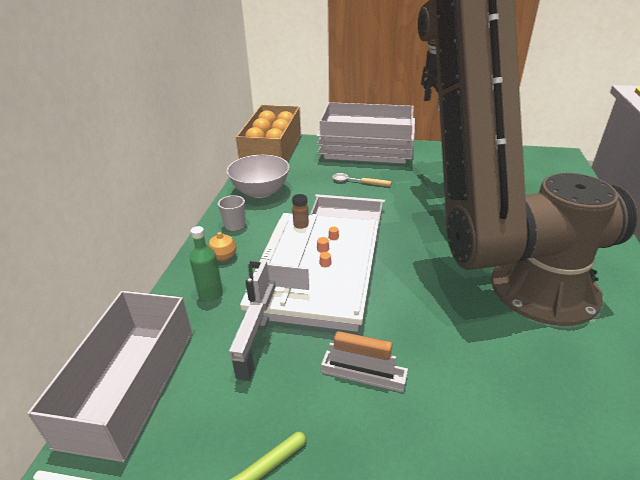

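Top view: board spans (256,213) to (385,303), chunks are at (315,264), (334,259) and (352,265), and the scraper sits in its rest at (222,302). The lever is at (262,214), the mark at (301,211) and the jar at (369,231). Next I measure these.

Run:
```python
from h import *
W=np.load('topW.npy'); C=np.load('topC.npy'); hsv=cv2.cvtColor(C,cv2.COLOR_RGB2HSV)
# board plane pts
def rect(m,name):
    P=W[m]; P=P[~np.isnan(P).any(1)]
    r=cv2.minAreaRect(P[:,:2].astype(np.float32)*1000); print(name,len(P),np.round(r[0],1),np.round(r[1],1),round(r[2],2),'z',np.round(np.percentile(P[:,2],[5,50,95])*1000,1)); return r
v,u=np.mgrid[:480,:640]
z=W[...,2]
box=lambda a,b,c,d:(u>=a)&(u<=c)&(v>=b)&(v<=d)
white=(hsv[...,1]<60)&(hsv[...,2]>150)
m=box(250,205,390,310)&(abs(z-.06)<.006)&white
r=rect(m,'board')
n,l,st,ce=cv2.connectedComponentsWithStats(((hsv[...,0]<18)&(hsv[...,1]>130)&box(300,240,370,280)).astype(np.uint8))
for i in range(1,n):
    if st[i,4]>15: rect(l==i,'chunk')
rect(box(210,280,235,325)&(z>.07),'handle')
rect(box(205,270,245,340)&(z>.015)&(z<.04),'rest rim')
rect(box(385,230,440,310)&(z>.03)&(z<.07),'pan')
rect(box(360,218,380,245)&(z>.12),'jar')
dark=(hsv[...,2]<60)
rect(box(294,203,308,218)&dark,'mark')
rect(box(245,206,275,220)&dark,'lever')
rect(box(268,215,280,262)&(z>.12),'plate/fin')
rect(box(200,215,250,240)&(z>.08)&(z<.105),'tube')
np.save('z.npy',z)
c=cv2.resize(C[195:345,195:445],None,fx=3.2,fy=3.2,interpolation=cv2.INTER_CUBIC)
cv2.imwrite('pics/crop1.png',c[:,:,::-1])
```

```text
board 7964 [554.4  40.6] [377.5 270.5] 88.94 z [55.3 60.3 65. ]
chunk 21 [534.8   1.1] [10.8 26.5] 0.66 z [69.4 81.5 91.2]
chunk 17 [517.8 -52.2] [25.  11.1] 76.18 z [70.1 81.6 87.8]
handle 371 [412.4 323.2] [ 25.9 126.3] 83.2 z [ 79.3  97.4 103.9]
rest rim 246 [407.5 324.7] [ 39.8 165.9] 82.05 z [16.3 23.3 31.2]
pan 424 [ 514.1 -229.8] [149.2 212.4] 89.0 z [31.1 35.4 41. ]
jar 172 [622.3 -98.2] [39.1 37.7] 21.8 z [126.8 144.2 150.6]
mark 18 [690.5 100.3] [23.1  3.2] 0.32 z [70.5 78.8 83.7]
lever 75 [661.3 211.7] [ 8.9 65.3] 20.49 z [114.6 136.1 144. ]
plate/fin 129 [598.6 180. ] [103.9  23.3] 0.09 z [124.1 135.4 151.5]
tube 446 [643.5 316.8] [136.9  28.9] 89.23 z [85.1 93.3 99.3]
```

View pics/crop1.png

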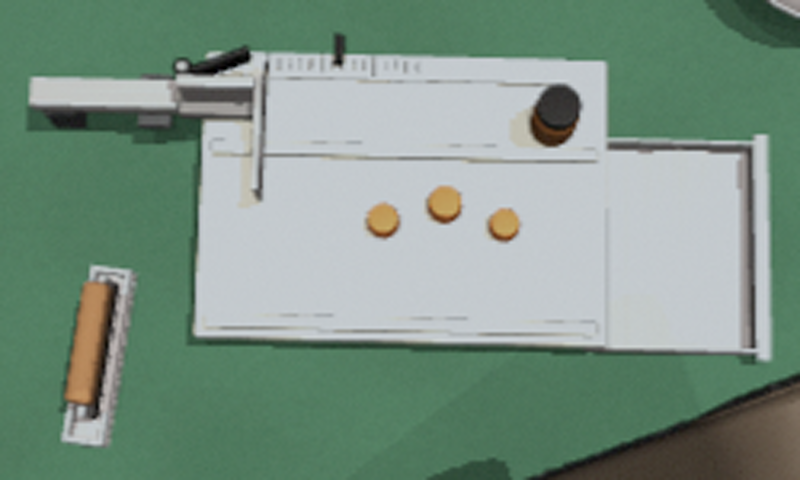

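```bash
cat >> h.py <<'E'
YAW=np.radians(-1.0); O=np.array([.5392,.0309]); c_,s_=np.cos(YAW),np.sin(YAW); RB=np.array([[c_,-s_],[s_,c_]])
b2w=lambda x,y:O+RB@np.array([x,y])/1000
w2b=lambda p:RB.T@(np.asarray(p)[:2]-O)*1000
def go(x,y,z,jaw):
    "print shift in tool axes (cm) after turning, and turn (deg) so that the tool x lies along jaw (deg, world), modulo 180"
    s=robot.state(); M=R.from_quat(s['tcp_rot']).as_matrix(); d=np.array([x,y,z])-s['ee_pos']
    a=np.degrees(np.arctan2(M[1,0],M[0,0])); t=(a-jaw+90)%180-90   # tool y down: + turn about y lowers world yaw
    print('t',round(s['time'],2),'tcp',np.round(s['ee_pos']*1000,1),'jaw',round(a,1),'F',np.round(s['force'],1),'w',round(s['width'],3),'q6',round(s['joint_positions'][5],2))
    print('board',np.round(w2b(s['ee_pos']),1),'shift cm (tool axes now)',np.round(M.T@d*100,2),'turn',round(t,1)); 
    M2=M@R.from_euler('y',t,degrees=True).as_matrix(); print('shift after turn',np.round(M2.T@d*100,2), 'ydir',np.round(M[:,1],3))
E
python3 - <<'E'
from h import *
print(robot.state()['joint_positions'])
go(.4124,.3232,.2,82.5)
W=np.load('topW.npy'); C=np.load('topC.npy'); hsv=cv2.cvtColor(C,cv2.COLOR_RGB2HSV)
m=((hsv[...,0]<18)&(hsv[...,1]>130)).astype(np.uint8)
for cx,cy in((315,264),(334,259),(352,265)):
    P=W[cy-3:cy+4,cx-3:cx+4].reshape(-1,3); print(np.round(w2b(np.nanmedian(P,0)),1))
for n,bx in(('top',(235,200,325,235)),('side',(235,225,325,320))):
    C=np.load(n+'C.npy'); a,b,c,d=bx; k=8 if n=='top' else 6
    cv2.imwrite(f'pics/z_{n}.png',cv2.resize(C[b:d,a:c],None,fx=k,fy=k,interpolation=cv2.INTER_NEAREST)[:,:,::-1])
a=cv2.imread('pics/z_top.png');b=cv2.imread('pics/z_side.png'); b=b[:320]
w=max(a.shape[1],b.shape[1]); o=np.zeros((a.shape[0]+b.shape[0],w,3),np.uint8); o[:a.shape[0],:a.shape[1]]=a;o[a.shape[0]:,:b.shape[1]]=b; print(o.shape); cv2.imwrite('pics/z.png',o)
E
```

```text
[-1.20760255e+00  4.91483676e-01  1.55938117e+00  1.37214707e-05
  1.09169953e+00 -1.05628051e-01]
t 0.1 tcp [ 282.3 -557.4  230.8] jaw -63.1 F [-0.4  0.  -0.8] w 1.002 q6 -0.11
board [-246.6 -592.7] shift cm (tool axes now) [-72.68   3.16  51.39] turn 34.4
shift after turn [-89.     3.16   1.4 ] ydir [-0.     0.001 -1.   ]
[-14.4  24.2]
[  1.4 -31.1]
[-15.3 -84.1]
(600, 720, 3)
```

View pics/z.png

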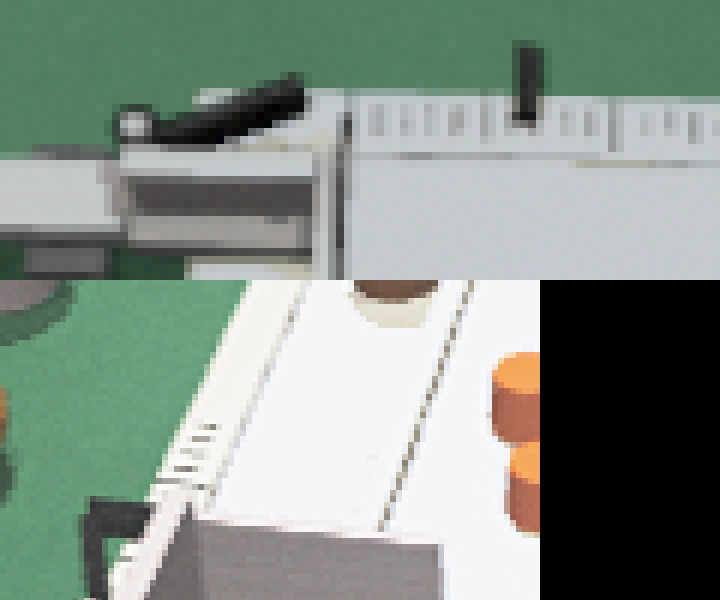

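The zoomed top crop shows the mark clip's centre at pixel (301.0, 210.5) and the pointer near (278, 215.6). I'll back-project both at their known heights and start moving towards the scraper in the meantime.

```bash
cat >> h.py <<'E'
def ray(c,u,v,z):
    d=R.from_quat(c['orientation']).as_matrix()@np.array([(u-c['cx'])/c['fx'],(v-c['cy'])/c['fy'],1]); p=np.array(c['xyz']); return p+d*(z-p[2])/d[2]
def pix(c,p):
    q=R.from_quat(c['orientation']).as_matrix().T@(np.array(p)-np.array(c['xyz'])); return np.round([q[0]/q[2]*c['fx']+c['cx'],q[1]/q[2]*c['fy']+c['cy']],1)
E
python3 - <<'E'
from h import *
c=robot.capture('top'); C=c['color'].astype(int)
bc=lambda u,v,z:w2b(ray(c,u,v,z))
w3=lambda x,y,z:[*b2w(x,y),z]
print('mark',bc(300.5,210.5,.079)) # pixel index coords
g=C.sum(2)
print('mark rows'); print(g[203:218,295:307])
print('ptr region'); print(g[210:222,272:284])
print('pred ptr',pix(c,w3(136,140,.076)),'plate top -y',pix(c,w3(5,140,.135)),pix(c,w3(110,140,.135)),'+y',pix(c,w3(5,146,.135)))
print('board corners',[pix(c,w3(x,y,.06)) for x,y in((-120,-180),(-120,200),(150,200),(150,-180))])
print('plate rows');print(g[240,268:284],g[250,268:284])
for r in(230,290): print(g[r,250:262],g[r,380:392])
E
```

```text
mark [147.76180244  71.94478152]
mark rows
[[304 310 308 304 304 307 312 307 307 308 302 309]
 [308 302 303 304 308 304 303 302 305 302 302 307]
 [302 299 303 301 244 222 240 286 306 299 301 303]
 [303 303 303 299 208 126 157 199 271 310 304 309]
 [310 306 302 304 203 114 141 169 274 307 304 305]
 [309 307 303 310 208 116 143 165 273 302 313 304]
 [303 300 303 306 210 126 146 159 266 304 311 308]
 [308 303 311 310 214 128 149 168 264 306 310 308]
 [322 355 384 336 213 130 162 206 280 305 307 309]
 [523 556 586 521 321 109 156 381 545 584 582 586]
 [502 559 604 538 339 110 164 403 564 604 558 583]
 [491 559 606 459 201  89  88 415 570 607 505 561]
 [493 554 603 487 377 331 256 528 600 604 536 572]
 [495 551 606 536 561 583 481 554 601 604 540 576]
 [546 575 603 594 600 603 590 596 603 604 597 601]]
ptr region
[[186 276 304 301 306 310 308 311 303 312 307 311]
 [ 87 453 522 522 524 481 396 433 459 462 461 458]
 [ 37 336 551 598 598 588 489 546 588 593 591 590]
 [ 21 410 569 603 603 604 502 557 601 557 526 582]
 [298 530 599 604 603 515 324 537 607 551 516 579]
 [580 588 601 607 606 463
[... 163 characters left out ...]
06 603 603 606]
 [585 584 513 549 484 305 438 530 544 544 544 544]
 [598 598 471 530 481 334 446 571 596 597 593 594]
 [603 602 464 531 452 287 457 577 603 604 604 604]]
pred ptr [277.7 214. ] plate top -y [274.4 253.5] [275.9 217.7] +y [272.3 253.4]
board corners [array([383.6, 302.6]), array([254.4, 299.3]), array([258.5, 210.4]), array([383.9, 213.4])]
plate rows
[605 604 605 577 556 517 566 544 375 398 561 603 603 603 606 602] [606 601 578 564 563 574 595 451 239 539 603 600 601 607 604 604]
[192 271 301 307 318 323 331 334 342 344 347 352] [604 605 602 606 479 319 308 307 306 307 305 303]
[297 303 300 303 245 238 541 601 601 604 601 602] [598 601 601 604 549 574 596 595 596 595 596 599]
```

>>> arm_command([
  [[-4, -0.4, 0], 3],
  [[-4, -0.4, 0], 7],
  [[-4, 0, 0], 7],
  [[-4, 0, 0], 7],
  [[-4, 0, 0], 7],
], grip=0)

```text
time: 0.57
ee_pos: [0.2266, -0.3658, 0.239]
tcp_rot: [-0.48, 0.52, -0.519, 0.48]
force: [0.4, -0.3, 0.8]
width: 0.999
```

>>> arm_command([
  [[-2.6, 0, 3], 3],
  [[-2.6, 0, 3], 0],
  [[-3, 0, 2.7], 0],
  [[-3, 0, 2.7], 0],
  [[-3, 0, 2.7], 0],
])

```text
time: 0.98
ee_pos: [0.3852, -0.241, 0.2394]
tcp_rot: [0.468, -0.53, 0.53, -0.468]
force: [0.8, 0.2, -0.3]
width: 1.0
```

>>> arm_command([
  [[-3, 0, 2.7], 0],
  [[-3, 0, 2.7], 0],
  [[-3.5, 0, 2], 0],
  [[-4, 0, 1], 0],
  [[-4, 0, 0], 0],
])

```text
time: 1.4
ee_pos: [0.4908, -0.0777, 0.2389]
tcp_rot: [0.468, -0.53, 0.53, -0.468]
force: [0.5, -0.2, -0.6]
width: 0.998
```

>>> arm_command([
  [[-4, 0, 0], 0],
  [[-4, 0, 0], 0],
  [[-4, 0, 0], 0],
  [[-4, 0, 0], 0],
  [[-4, 0, 0], 0],
])

```text
time: 1.82
ee_pos: [0.5138, 0.1211, 0.2393]
tcp_rot: [0.468, -0.53, 0.53, -0.468]
force: [1.2, -0.1, 0.7]
width: 1.002
```

```bash
sed -i 's/O=np.array(\[.5392,.0309\])/O=np.array([.5392,.0293])/' h.py
python3 - <<'E'
from h import *
go(.4115,.3235,.15,82.5)
W=np.load('topW.npy'); C=np.load('topC.npy'); hsv=cv2.cvtColor(C,cv2.COLOR_RGB2HSV)
v,u=np.mgrid[:480,:640]
m=(u>208)&(u<238)&(v>275)&(v<330)&(hsv[...,0]<20)&(hsv[...,1]>90)&(W[...,2]>.085)
P=W[m]; r=cv2.minAreaRect(P[:,:2].astype(np.float32)*1000); print(r,len(P),np.median(P,0))
c=robot.capture('side'); mm=m
S=np.load('sideW.npy');CS=np.load('sideC.npy');h=cv2.cvtColor(CS,cv2.COLOR_RGB2HSV)
m=(u>325)&(u<400)&(v>328)&(v<362)&(h[...,0]<20)&(h[...,1]>90)&(S[...,2]>.085)
P=S[m]; r=cv2.minAreaRect(P[:,:2].astype(np.float32)*1000); print(r,len(P),np.median(P,0))
E
```

```text
t 1.82 tcp [513.8 121.1 239.3] jaw -97.1 F [ 1.2 -0.1  0.7] w 1.002 q6 1.8
board [-27.   91.4] shift cm (tool axes now) [-18.81   8.92 -12.66] turn 0.4
shift after turn [-18.73   8.92 -12.78] ydir [-0. -0. -1.]
((412.45855712890625, 322.2799072265625), (23.675600051879883, 107.4595947265625), 83.55328369140625) 313 [0.41108977 0.32147069 0.09791098]
((413.36810302734375, 321.6658020019531), (24.858726501464844, 108.46355438232422), 83.6784896850586) 771 [0.41207999 0.32626162 0.09886571]
```

>>> arm_command([
  [[-3.12, 0, -2.08], -0.7],
  [[-3.12, 0, -2.08], 0],
  [[-3.12, 0, -2.08], 0],
  [[-3.12, 0, -2.08], 0],
  [[-3.12, 0, -2.08], 0],
])

```text
time: 2.28
ee_pos: [0.4275, 0.2873, 0.2392]
tcp_rot: [0.471, -0.527, 0.527, -0.471]
force: [0.3, 0.0, 0.2]
width: 1.003
```

>>> arm_command([
  [[-3.1, 0, -2.1], 0],
  [[0, 4, 0], 0],
  [[0, 4, 0], 0],
  [[0, 2, 0], 0],
  [[0, 0, 0], 0],
])

```text
time: 2.7
ee_pos: [0.4094, 0.3183, 0.1355]
tcp_rot: [-0.474, 0.528, -0.527, 0.469]
force: [-0.1, -0.8, 0.4]
width: 0.997
```

Run:
```python
from h import *
go(.413,.322,.066,83.6)
```

```text
t 2.7 tcp [409.4 318.3 135.5] jaw -96.4 F [-0.1 -0.8  0.4] w 0.997 q6 2.22
board [-134.8  286.7] shift cm (tool axes now) [-0.44  6.94  0.36] turn -0.0
shift after turn [-0.44  6.94  0.36] ydir [-0.006 -0.004 -1.   ]
```

>>> arm_command([
  [[-0.4, 2.5, 0.3], 0],
  [[0, 2.5, 0], 0],
  [[0, 1.9, 0], 0],
  [[0, 0, 0], 0],
  [[0, 0, 0], 0],
])

```text
time: 3.12
ee_pos: [0.415, 0.3227, 0.071]
tcp_rot: [0.471, -0.527, 0.527, -0.471]
force: [-0.1, 0.8, -0.3]
width: 1.0
```

Run:
```python
from h import *
go(.413,.322,.066,83.6)
```

```text
t 3.12 tcp [415.  322.7  71. ] jaw -96.5 F [-0.1  0.8 -0.3] w 1.0 q6 2.22
board [-129.3  291.2] shift cm (tool axes now) [ 0.1   0.5  -0.19] turn -0.1
shift after turn [ 0.1   0.5  -0.19] ydir [-0. -0. -1.]
```

>>> arm_command([
  [[0.05, 0.6, -0.2], 0],
  [[0, 0, 0], 0],
  [[0, 0, 0], 0],
  [[0, 0, 0], 0],
  [[0, 0, 0], 0],
])

```text
time: 3.53
ee_pos: [0.4128, 0.3226, 0.0649]
tcp_rot: [0.471, -0.527, 0.527, -0.471]
force: [-0.2, 0.2, -0.6]
width: 0.998
```

>>> arm_command([
  [[0, 0, 0], 0],
  [[0, 0, 0], 0],
  [[0, 0, 0], 0],
  [[0, 0, 0], 0],
  [[0, 0, 0], 0],
], grip=255, newtons=50)

```text
time: 3.95
ee_pos: [0.4126, 0.3224, 0.0642]
tcp_rot: [0.471, -0.527, 0.527, -0.471]
force: [-0.2, 0.8, 0.0]
width: 0.299
```

>>> arm_command([
  [[0, 0, 0], 0],
  [[0, 0, 0], 0],
  [[0, 0, 0], 0],
  [[0, 0, 0], 0],
  [[0, 0, 0], 0],
])

```text
time: 4.37
ee_pos: [0.4126, 0.3224, 0.0643]
tcp_rot: [0.471, -0.527, 0.527, -0.471]
force: [0.1, -2.0, 3.1]
width: 0.277
```

Run:
```python
from h import *
go(.413,.322,.066,83.6)
```

```text
t 4.37 tcp [412.6 322.4  64.3] jaw -96.4 F [ 0.1 -2.   3.1] w 0.277 q6 2.22
board [-131.7  290.8] shift cm (tool axes now) [ 0.04 -0.17  0.05] turn -0.0
shift after turn [ 0.04 -0.17  0.05] ydir [ 0. -0. -1.]
```

>>> arm_command([
  [[0, -2, 0], 0],
  [[0, -3.5, 0], 0],
  [[0, -4, 0], 0],
  [[0, -4, 0], 0],
  [[0, -1.5, 0], 0],
])

```text
time: 4.78
ee_pos: [0.4135, 0.3232, 0.2189]
tcp_rot: [0.469, -0.527, 0.528, -0.473]
force: [0.4, 0.9, -2.5]
width: 0.275
```

>>> arm_command([
  [[2.3, 0, 1.56], 0],
  [[3.1, 0, 2.08], 0],
  [[3.1, 0, 2.08], 0],
  [[3.1, 0, 2.08], 0],
  [[3.1, 0, 2.08], 0],
])

```text
time: 5.2
ee_pos: [0.4946, 0.1638, 0.214]
tcp_rot: [-0.471, 0.527, -0.527, 0.471]
force: [1.4, 0.6, -2.9]
width: 0.271
```

>>> arm_command([
  [[2.3, 0, 1.56], 0],
  [[1.4, 0, 1], 0],
  [[0, 0, 0], -2.7],
  [[0, 0, 0], -2.7],
  [[0, 0, 0], 0],
])

```text
time: 5.62
ee_pos: [0.5155, 0.1253, 0.2138]
tcp_rot: [-0.496, 0.504, -0.504, 0.496]
force: [0.2, -0.4, -2.7]
width: 0.272
```

Run:
```python
from h import *
go(*b2w(-25,95),.1203,89)
cap('side','s2.png')
```

```text
t 5.62 tcp [515.5 125.3 213.8] jaw -91.0 F [ 0.2 -0.4 -2.7] w 0.272 q6 1.7
board [-25.4  95.5] shift cm (tool axes now) [0.05 9.35 0.04] turn 0.0
shift after turn [0.05 9.35 0.04] ydir [-0.001 -0.    -1.   ]
```

View pics/s2.png

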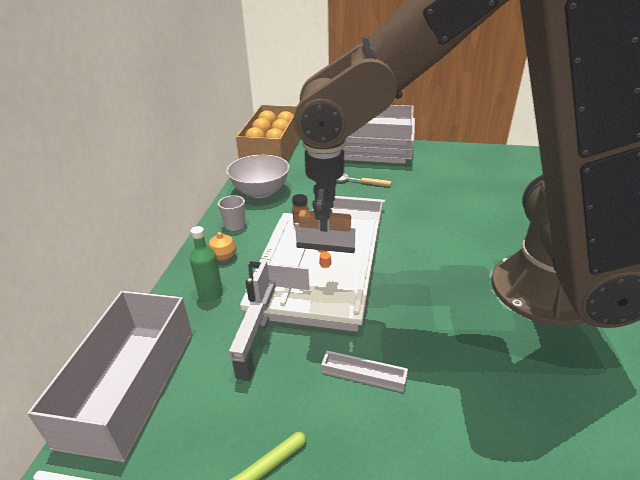

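The side view shows the scraper held level above the lane with its foot at about (326,243), and the rest empty at (364,370). Next I lower it.

>>> arm_command([
  [[0, 2.5, 0], 0],
  [[0, 3, 0], 0],
  [[0, 2.2, 0], 0],
  [[0, 1, 0], 0],
  [[0, 0.5, 0], 0],
])

```text
time: 6.08
ee_pos: [0.515, 0.1259, 0.1209]
tcp_rot: [-0.496, 0.505, -0.504, 0.495]
force: [1.1, -0.8, -2.0]
width: 0.275
```

>>> arm_command([
  [[0, 0.1, 0], 0],
  [[0, 0, 0], 0],
])

```text
time: 6.25
ee_pos: [0.516, 0.1258, 0.1219]
tcp_rot: [0.495, -0.504, 0.505, -0.496]
force: [-0.8, -0.8, -2.4]
width: 0.269
```

Run:
```python
from h import *
go(*b2w(-25,95),.1203,89)
c,S=cap('side'); v,u=np.mgrid[:480,:640]
# foot bottom: dark pixels of the foot
h=cv2.cvtColor(c['color'],cv2.COLOR_RGB2HSV); m=(h[...,2]<70)&(abs(S[...,0]-.515)<.09)&(abs(S[...,1]-.125)<.03)&(S[...,2]<.09)
P=S[m]; print(len(P),np.round(np.percentile(P,[1,50,99],axis=0)*1000,1), u[m].min(),u[m].max(),v[m].min(),v[m].max())
```

```text
t 6.25 tcp [516.  125.8 121.9] jaw -91.1 F [-0.8 -0.8 -2.4] w 0.269 q6 1.7
board [-24.9  96.1] shift cm (tool axes now) [ 0.11  0.16 -0.01] turn -0.1
shift after turn [ 0.11  0.16 -0.01] ydir [ 0.001  0.    -1.   ]
138 [[455.3 127.1  67.3]
 [495.5 130.3  73.9]
 [552.6 134.8  81.3]] 310 352 277 284
```

>>> arm_command([
  [[1, 0.15, 0], 0],
  [[1.4, 0, 0], 0],
  [[1, 0, 0], 0],
  [[0.7, 0, 0], 0],
  [[0.8, 0, 0], 0],
])

```text
time: 6.72
ee_pos: [0.5148, 0.0758, 0.1202]
tcp_rot: [0.495, -0.504, 0.505, -0.495]
force: [0.3, 0.6, -2.0]
width: 0.274
```

>>> arm_command([
  [[0.9, 0, 0], 0],
  [[0.9, 0, 0], 0],
  [[0.9, 0, 0], 0],
  [[0.9, 0, 0], 0],
  [[0.9, 0, 0], 0],
])

```text
time: 7.13
ee_pos: [0.5138, 0.0308, 0.1198]
tcp_rot: [-0.495, 0.505, -0.505, 0.495]
force: [0.3, -0.0, -2.3]
width: 0.27
```

>>> arm_command([
  [[0.9, 0, 0], 0],
  [[0.9, 0, 0], 0],
  [[0.9, 0, 0], 0],
  [[0.9, 0, 0], 0],
  [[0.9, 0, 0], 0],
])

```text
time: 7.55
ee_pos: [0.513, -0.0142, 0.1198]
tcp_rot: [0.495, -0.505, 0.505, -0.495]
force: [1.1, 0.0, -2.4]
width: 0.277
```

Run:
```python
from h import *
go(*b2w(-25,-190),.1203,89)
c,S=cap('side','s3.png'); cv2.imwrite('pics/s3c.png',cv2.resize(c['color'][180:330,230:400],None,fx=4,fy=4)[:,:,::-1])
```

```text
t 7.55 tcp [513.  -14.2 119.8] jaw -91.0 F [ 1.1  0.  -2.4] w 0.277 q6 1.43
board [-25.4 -44. ] shift cm (tool axes now) [14.6  -0.05  0.05] turn -0.0
shift after turn [14.6  -0.05  0.04] ydir [-0. -0. -1.]
```

View pics/s3c.png

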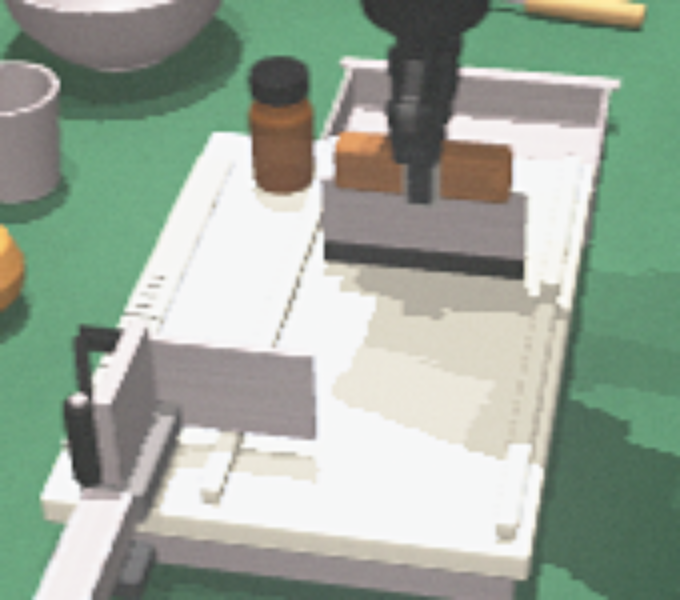

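The crop shows the scraper square in the lane with no chunk left behind it. I continue to the pan.

>>> arm_command([
  [[0.9, 0, 0], 0],
  [[0.9, 0, 0], 0],
  [[0.9, 0, 0], 0],
  [[0.9, 0, 0], 0],
  [[0.9, 0, 0], 0],
])

```text
time: 8.02
ee_pos: [0.5122, -0.0592, 0.1198]
tcp_rot: [0.495, -0.504, 0.505, -0.495]
force: [1.4, 0.5, -2.9]
width: 0.272
```

>>> arm_command([
  [[0.9, 0, 0], 0],
  [[0.9, 0, 0], 0],
  [[0.8, 0, 0], 0],
  [[0.8, 0, 0], 0],
  [[0.8, 0, 0], 0],
])

```text
time: 8.43
ee_pos: [0.5114, -0.1011, 0.1198]
tcp_rot: [0.495, -0.505, 0.505, -0.495]
force: [-0.4, 0.1, -2.3]
width: 0.27
```

>>> arm_command([
  [[0.8, 0, 0], 0],
  [[0.8, 0, 0], 0],
  [[0.8, 0, 0], 0],
  [[0.8, 0, 0], 0],
  [[0.8, 0, 0], 0],
])

```text
time: 8.85
ee_pos: [0.5107, -0.1411, 0.1198]
tcp_rot: [0.495, -0.504, 0.505, -0.495]
force: [0.4, 0.6, -2.3]
width: 0.271
```

>>> arm_command([
  [[0.8, 0, 0], 0],
  [[0.8, 0, 0], 0],
  [[0.4, 0, 0], 0],
  [[0, 0, 0], 0],
  [[0, 0, 0], 0],
])

```text
time: 9.27
ee_pos: [0.5103, -0.1604, 0.1197]
tcp_rot: [-0.495, 0.505, -0.505, 0.495]
force: [-0.0, -0.1, -2.1]
width: 0.274
```

```bash
cat > ck.py <<'E'
from h import *
go(*b2w(-25,-190),.1203,89)
for n in('top','side'):
    c,W=cap(n,n+'_sw.png'); h=cv2.cvtColor(c['color'],cv2.COLOR_RGB2HSV)
    m=((h[...,0]<20)&(h[...,1]>130)&(h[...,2]>90)&(W[...,2]<.11)&(abs(W[...,0]-.52)<.14)&(W[...,1]<.25)&(W[...,1]>-.42)).astype(np.uint8)
    k,l,st,ce=cv2.connectedComponentsWithStats(m)
    for i in range(1,k):
        if st[i,4]>6: print(n,st[i],np.round(w2b(np.nanmedian(W[l==i],0)),0),np.round(np.nanmedian(W[l==i],0)[2],3))
E
python3 ck.py
```

```text
t 9.27 tcp [ 510.3 -160.4  119.7] jaw -91.1 F [-0.  -0.1 -2.1] w 0.274 q6 1.16
board [ -25.6 -190.2] shift cm (tool axes now) [-0.02 -0.06  0.06] turn -0.1
shift after turn [-0.02 -0.06  0.06] ydir [-0.  0. -1.]
```

>>> arm_command([
  [[0, -1.5, 0], 0],
  [[0, -3, 0], 0],
  [[-1, -4, 0], 0],
  [[-3.5, -2, 0], 0],
  [[-4, 0, 0], 0],
])

```text
time: 9.78
ee_pos: [0.5134, -0.0756, 0.2291]
tcp_rot: [0.494, -0.503, 0.507, -0.496]
force: [1.2, 0.3, -2.2]
width: 0.272
```

>>> arm_command([
  [[-4, 0, 0], 0],
  [[-4, 0, 0], 0],
  [[-4, 0, 0], 0],
  [[-4, 0, 0], 0],
  [[-4, 0, 0], 0],
])

```text
time: 10.2
ee_pos: [0.5149, 0.127, 0.225]
tcp_rot: [0.496, -0.504, 0.504, -0.496]
force: [1.0, 0.5, -2.2]
width: 0.271
```

```bash
python3 ck.py
```

```text
t 10.2 tcp [514.9 127.  225. ] jaw -91.0 F [ 1.   0.5 -2.2] w 0.271 q6 1.71
board [-26.   97.3] shift cm (tool axes now) [28.73 10.47  0.1 ] turn -0.0
shift after turn [28.73 10.47  0.09] ydir [ 0. -0. -1.]
top [390 241  11  11  88] [  55. -215.] 0.032
top [387 264   9   9  72] [ -12. -203.] 0.029
top [412 269  11  10  71] [ -27. -282.] 0.03
side [344 205  11  10  58] [ -29. -279.] 0.031
```

All three chunks are in the pan. Next I take the scraper back to its rest.

>>> arm_command([
  [[0, 0, 0], 2.7],
  [[0, 0, 0], 2.7],
  [[-2, 0, -1.35], 0],
  [[-3.1, 0, -2.09], 0],
  [[-3.1, 0, -2.09], 0],
])

```text
time: 10.72
ee_pos: [0.4692, 0.2127, 0.2247]
tcp_rot: [0.471, -0.528, 0.528, -0.471]
force: [0.7, 1.0, -2.6]
width: 0.277
```

>>> arm_command([
  [[-3.1, 0, -2.09], 0],
  [[-3.1, 0, -2.09], 0],
  [[-2.4, 0, -1.63], 0],
  [[-1.48, 0, -1], 0],
  [[0, 0, 0], 0],
])

```text
time: 11.13
ee_pos: [0.4116, 0.3226, 0.2248]
tcp_rot: [-0.472, 0.527, -0.526, 0.472]
force: [-0.8, -0.3, -1.9]
width: 0.272
```

Run:
```python
from h import *
go(.4126,.3224,.0643,83.6)
```

```text
t 11.13 tcp [411.6 322.6 224.8] jaw -96.3 F [-0.8 -0.3 -1.9] w 0.272 q6 2.22
board [-132.7  291. ] shift cm (tool axes now) [1.000e-02 1.605e+01 1.100e-01] turn 0.1
shift after turn [1.000e-02 1.605e+01 1.100e-01] ydir [-0.  0. -1.]
```

>>> arm_command([
  [[0, 3, 0.1], 0],
  [[0, 4, 0], 0],
  [[0, 3, 0], 0],
  [[0, 2, 0], 0],
  [[0, 1.5, 0], 0],
])

```text
time: 11.55
ee_pos: [0.414, 0.3191, 0.0877]
tcp_rot: [-0.472, 0.527, -0.527, 0.47]
force: [0.0, -0.3, -3.2]
width: 0.276
```

>>> arm_command([
  [[0, 0.8, 0], 0],
  [[0, 0.7, 0], 0],
  [[0, 0.5, 0], 0],
  [[0, 0.4, 0], 0],
  [[0, 0, 0], 0],
])

```text
time: 11.97
ee_pos: [0.4145, 0.32, 0.0657]
tcp_rot: [0.471, -0.527, 0.527, -0.471]
force: [1.0, -0.0, -2.8]
width: 0.276
```

Run:
```python
from h import *
go(.4126,.3224,.0643,83.6)
```

```text
t 11.97 tcp [414.5 320.   65.7] jaw -96.4 F [ 1.  -0.  -2.8] w 0.276 q6 2.21
board [-129.7  288.5] shift cm (tool axes now) [-0.22  0.14 -0.22] turn -0.0
shift after turn [-0.22  0.14 -0.22] ydir [ 0. -0. -1.]
```

>>> arm_command([
  [[-0.2, 0, -0.2], 0],
  [[0, 0.13, 0], 0],
  [[0, 0, 0], 0],
])

```text
time: 12.22
ee_pos: [0.4127, 0.3225, 0.0648]
tcp_rot: [0.471, -0.527, 0.527, -0.471]
force: [-0.7, 0.5, -2.8]
width: 0.278
```

>>> arm_command([
  [[0, 0, 0], 0],
  [[0, 0, 0], 0],
  [[0, 0, 0], 0],
  [[0, 0, 0], 0],
  [[0, 0, 0], 0],
], grip=0)

```text
time: 12.63
ee_pos: [0.4127, 0.3223, 0.0646]
tcp_rot: [0.471, -0.527, 0.527, -0.471]
force: [-0.6, -0.7, -0.9]
width: 0.953
```

>>> arm_command([
  [[0, 0, 0], 0],
  [[0, -1, 0], 0],
  [[0, -3, 0], 0],
  [[0, -4, 0], 0],
  [[0, -4, 0], 0],
])

```text
time: 13.05
ee_pos: [0.4121, 0.3219, 0.1861]
tcp_rot: [-0.472, 0.527, -0.527, 0.47]
force: [0.0, -0.7, -0.8]
width: 1.001
```

>>> arm_command([
  [[0, -4, 0], 0],
  [[0, -2, 0], 0],
  [[0, 0, 0], -7],
  [[0, 0, 0], -7],
  [[0, 0, 0], -7],
])

```text
time: 13.47
ee_pos: [0.4125, 0.3222, 0.2458]
tcp_rot: [-0.56, 0.431, -0.431, 0.561]
force: [0.4, 0.3, -0.4]
width: 0.998
```

Run:
```python
from h import *
go(*b2w(106,163),.2,-1)
c,W=cap('side','s4.png'); h=cv2.cvtColor(c['color'],cv2.COLOR_RGB2HSV); v,u=np.mgrid[:480,:640]
m=(u>325)&(u<400)&(v>320)&(v<370)&(h[...,0]<20)&(h[...,1]>90)&(W[...,2]>.085)
P=W[m]; print(cv2.minAreaRect(P[:,:2].astype(np.float32)*1000),len(P),np.median(P,0))
```

```text
t 13.47 tcp [412.5 322.2 245.8] jaw -75.1 F [ 0.4  0.3 -0.4] w 0.998 q6 1.85
board [-131.8  290.6] shift cm (tool axes now) [18.79  4.61 19.37] turn -74.1
shift after turn [ 23.78   4.61 -12.77] ydir [ 0.001  0.001 -1.   ]
((413.4835205078125, 323.54449462890625), (26.6062068939209, 107.98893737792969), 84.3587646484375) 770 [0.41288909 0.32918113 0.09873091]
```

>>> arm_command([
  [[0, 0, 0], -7],
  [[0, 0, 0], -7],
  [[0, 0, 0], -7],
  [[0, 0, 0], -7],
  [[0, 0, 0], -7],
])

```text
time: 13.93
ee_pos: [0.4125, 0.3222, 0.245]
tcp_rot: [-0.664, 0.243, -0.244, 0.664]
force: [-0.0, 0.6, 0.1]
width: 1.005
```

>>> arm_command([
  [[0, 0, 0], -7],
  [[0, 0, 0], -7],
  [[0, 0, 0], -7],
  [[0, 0, 0], -7],
  [[0, 0, 0], -7],
])

```text
time: 14.35
ee_pos: [0.4125, 0.3222, 0.245]
tcp_rot: [0.706, -0.033, 0.033, -0.706]
force: [0.3, -1.3, -0.1]
width: 0.997
```

>>> arm_command([
  [[2, 0, -1], -4],
  [[3, 0, -1.5], 0],
  [[3, 0, -1.5], 0],
  [[3, 0, -1.5], 0],
  [[3, 0, -1.5], 0],
])

```text
time: 14.77
ee_pos: [0.5512, 0.2465, 0.2451]
tcp_rot: [-0.707, 0.01, -0.01, 0.707]
force: [0.8, -0.2, -0.1]
width: 1.001
```

Run:
```python
from h import *
go(*b2w(106,163),.2,-1)
for n in('top','side'):
    W=np.load(n+'W.npy').reshape(-1,3); C=np.load(n+'C.npy').reshape(-1,3).sum(1)
    B=np.c_[(W[:,:2]-O)@RB*1000,W[:,2]*1000]
    for nm,m in(('fin',(B[:,2]>143)&(B[:,2]<156)&(C>250)),('lev',(B[:,2]>128)&(B[:,2]<147)&(C<200)),('plate',(B[:,2]>125)&(B[:,2]<141)&(C>250)&(B[:,0]<85)&(B[:,0]>0)&(B[:,1]<152))):
        q=B[m&(B[:,0]>0)&(B[:,0]<160)&(B[:,1]>130)&(B[:,1]<225)]; print(n,nm,len(q)); print(np.round(np.percentile(q,[3,50,97],axis=0),1) if len(q) else '')
c=robot.capture('side')
```

```text
t 14.77 tcp [551.2 246.5 245.1] jaw -1.6 F [ 0.8 -0.2 -0.1] w 1.001 q6 0.34
board [  8.2 217.4] shift cm (tool axes now) [ 9.84  4.51 -5.33] turn -0.6
shift after turn [ 9.78  4.51 -5.44] ydir [ 0.  0. -1.]
top fin 98
[[ 93.2 148.6 143.7]
 [ 99.1 188.8 148.5]
 [113.9 214.5 154.6]]
top lev 67
[[109.7 155.5 129.1]
 [119.3 181.8 138. ]
 [131.1 215.6 144.6]]
top plate 64
[[  5.7 140.6 126.3]
 [ 36.9 143.4 135.1]
 [ 82.5 146.3 140.4]]
side fin 160
[[ 93.9 147.  144.2]
 [ 98.5 187.  150.1]
 [115.  213.9 152.7]]
side lev 76
[[106.3 154.1 130.2]
 [116.6 214.3 140.6]
 [130.5 218.9 146. ]]
side plate 220
[[  7.2 137.7 125.4]
 [ 42.7 142.5 133.1]
 [ 82.1 145.8 138.5]]
```

>>> arm_command([
  [[3, 0, -1.7], -0.6],
  [[3.4, 0, -1.9], 0],
  [[2.4, 0, -1.3], 0],
  [[1, 0, -0.5], 0],
  [[0, 2, 0], 0],
])

```text
time: 15.23
ee_pos: [0.65, 0.1904, 0.2274]
tcp_rot: [-0.707, 0.005, -0.009, 0.707]
force: [0.9, 1.3, 1.0]
width: 0.996
```

>>> arm_command([
  [[0, 2.5, 0], 0],
  [[0, 0, 0], 0],
  [[0, 0, 0], 0],
])

```text
time: 15.48
ee_pos: [0.6463, 0.192, 0.1992]
tcp_rot: [0.707, -0.006, 0.005, -0.707]
force: [0.3, 0.3, 0.6]
width: 1.002
```

Run:
```python
from h import *
go(*b2w(106,163),.104,-1)
c,W=cap('side'); cv2.imwrite('pics/s5.png',cv2.resize(c['color'][130:330,200:350],None,fx=4,fy=3)[:,:,::-1])
```

```text
t 15.48 tcp [646.3 192.  199.2] jaw -0.9 F [0.3 0.3 0.6] w 1.002 q6 0.21
board [104.3 164.5] shift cm (tool axes now) [ 0.2   9.52 -0.15] turn 0.1
shift after turn [ 0.2   9.52 -0.15] ydir [-0.002 -0.    -1.   ]
```

View pics/s5.png

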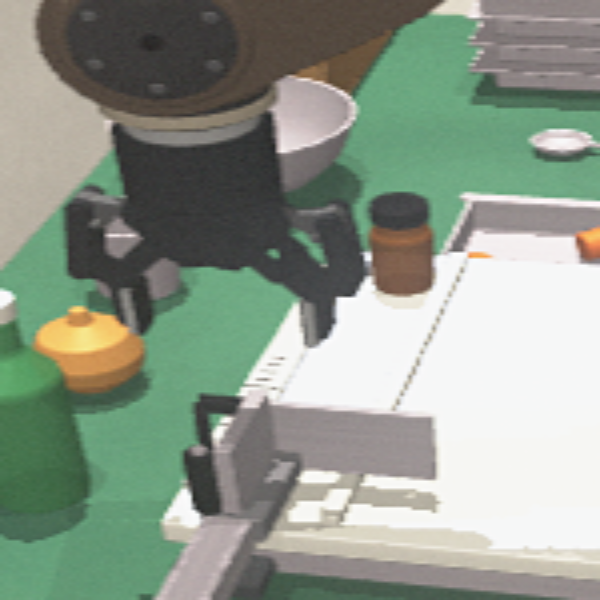

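The side crop shows the open fingers straddling fin and lever, jaws at about (130,310) and (320,320). I lower the gripper.

>>> arm_command([
  [[0.2, 1.5, -0.1], 0],
  [[0, 2.5, 0], 0],
  [[0, 2.5, 0], 0],
  [[0, 1.5, 0], 0],
  [[0, 1, 0], 0],
])

```text
time: 15.95
ee_pos: [0.649, 0.191, 0.1096]
tcp_rot: [0.707, -0.005, 0.005, -0.707]
force: [1.4, 0.4, 0.2]
width: 1.004
```

>>> arm_command([
  [[0, 0.5, 0], 0],
  [[0, 0, 0], 0],
  [[0, 0, 0], 0],
])

```text
time: 16.2
ee_pos: [0.6496, 0.1909, 0.1058]
tcp_rot: [-0.707, 0.005, -0.006, 0.707]
force: [-1.2, 0.7, 0.1]
width: 1.0
```

Run:
```python
from h import *
go(*b2w(106,163),.104,-1)
```

```text
t 16.2 tcp [649.6 190.9 105.8] jaw -0.8 F [-1.2  0.7  0.1] w 1.0 q6 0.2
board [107.6 163.5] shift cm (tool axes now) [-0.16  0.18 -0.05] turn 0.2
shift after turn [-0.16  0.18 -0.05] ydir [ 0.002  0.    -1.   ]
```

>>> arm_command([
  [[-0.2, 0.15, -0.3], 0],
  [[0, 0, -0.3], 0],
  [[0, 0, -0.4], 0],
  [[0, 0, -0.5], 0],
  [[0, 0, -0.5], 0],
])

```text
time: 16.62
ee_pos: [0.6469, 0.1705, 0.1036]
tcp_rot: [-0.707, 0.005, -0.006, 0.707]
force: [-1.3, 4.5, 3.9]
width: 1.002
```

>>> arm_command([
  [[0, 0, -0.5], 0],
  [[0, 0, -0.5], 0],
  [[0, 0, -0.5], 0],
  [[0, 0, -0.5], 0],
  [[0, 0, 0], 0],
])

```text
time: 17.03
ee_pos: [0.6465, 0.1496, 0.103]
tcp_rot: [0.707, -0.005, 0.005, -0.707]
force: [-0.7, 3.3, 1.8]
width: 0.997
```

```bash
cat > pl.py <<'E'
from h import *
go(*b2w(106,163),.104,-1)
c,W=cap('top','t_now.png'); g=c['color'].astype(int).sum(2)
for n in('top','side'):
    if n=='side': c,W=cap('side','s_now.png')
    C=c['color'].reshape(-1,3).astype(int).sum(1); W=W.reshape(-1,3)
    B=np.c_[(W[:,:2]-O)@RB*1000,W[:,2]*1000]
    q=B[(B[:,2]>125)&(B[:,2]<141)&(C>250)&(B[:,0]<45)&(B[:,0]>5)&(B[:,1]<160)&(B[:,1]>40)]
    print(n,len(q),np.round(np.percentile(q,[3,50,97],axis=0),1) if len(q) else '')
E
python3 pl.py
```

```text
t 17.03 tcp [646.5 149.6 103. ] jaw -0.9 F [-0.7  3.3  1.8] w 0.997 q6 0.14
board [105.2 122.1] shift cm (tool axes now) [ 0.09 -0.11  4.09] turn 0.1
shift after turn [ 0.08 -0.11  4.09] ydir [-0. -0. -1.]
top 0 
side 108 [[  5.6 106.7 125.4]
 [ 25.1 110.8 132.8]
 [ 43.7 113.8 138.2]]
```

>>> arm_command([
  [[0, 0, -0.5], 0],
  [[0, 0, -0.5], 0],
  [[0, 0, -0.5], 0],
  [[0, 0, -0.5], 0],
  [[0, 0, -0.4], 0],
])

```text
time: 17.55
ee_pos: [0.6461, 0.1262, 0.1029]
tcp_rot: [0.707, -0.005, 0.005, -0.707]
force: [1.5, 4.7, 2.6]
width: 1.001
```

>>> arm_command([
  [[0, 0, 0], 0],
  [[0, 0, 0], 0],
])

```text
time: 17.72
ee_pos: [0.6461, 0.1263, 0.1029]
tcp_rot: [0.707, -0.005, 0.005, -0.707]
force: [0.3, 4.9, 0.8]
width: 0.995
```

```bash
python3 pl.py
python3 - <<'E'
from h import *
W=np.load('sideW.npy').reshape(-1,3); C=np.load('sideC.npy').reshape(-1,3).astype(int).sum(1)
B=np.c_[(W[:,:2]-O)@RB*1000,W[:,2]*1000]
q=B[(B[:,2]>125)&(B[:,2]<141)&(C>250)&(B[:,0]<45)&(B[:,0]>5)&(B[:,1]<160)&(B[:,1]>40)]
print('home',np.round(np.percentile(q,[3,50,97],axis=0),1))
a=np.load('sideC.npy')[:,:,::-1]; b=cv2.imread('pics/s_now.png')
o=np.vstack([cv2.resize(a[240:310,240:330],None,fx=6,fy=4,interpolation=cv2.INTER_NEAREST),cv2.resize(b[220:290,240:330],None,fx=6,fy=4,interpolation=cv2.INTER_NEAREST)])
cv2.imwrite('pics/cmp.png',o)
c=robot.capture('side')
for s in(0,42,44,46,48): print(s,[pix(c,[*b2w(x,140-s),z]) for x,z in((5,.135),(5,.074),(90,.135))], 'back',pix(c,[*b2w(5,146-s),.135]))
E
```

```text
t 17.72 tcp [646.1 126.3 102.9] jaw -0.9 F [0.3 4.9 0.8] w 0.995 q6 0.11
board [105.2  98.8] shift cm (tool axes now) [ 0.09 -0.11  6.42] turn 0.1
shift after turn [ 0.08 -0.11  6.42] ydir [-0. -0. -1.]
top 0 
side 103 [[  6.2  82.4 125.2]
 [ 25.7  87.3 132.4]
 [ 43.7  90.9 139.3]]
home [[  7.3 138.  125.3]
 [ 25.  142.5 132.5]
 [ 42.6 145.5 138.8]]
0 [array([308.2, 268.6]), array([309.2, 289.9]), array([270.1, 264.6])] back [307.7 270.4]
42 [array([312.2, 256.8]), array([313. , 277.8]), array([275.2, 253. ])] back [311.7 258.5]
44 [array([312.4, 256.3]), array([313.2, 277.3]), array([275.5, 252.5])] back [311.8 257.9]
46 [array([312.6, 255.7]), array([313.4, 276.7]), array([275.7, 252. ])] back [312.  257.4]
48 [array([312.8, 255.2]), array([313.5, 276.1]), array([275.9, 251.4])] back [312.2 256.8]
```

View pics/cmp.png

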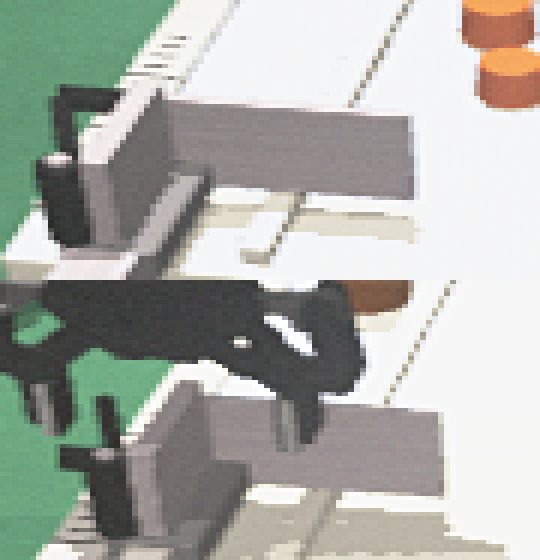

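The comparison shows the plate moved out: its top corner went from about (308.7,269) to (313.8,253), with the fingers behind it. I'll measure the travel from edge profiles in both frames.

Run:
```python
from h import *
from scipy.optimize import brentq
c=robot.capture('side'); A=np.load('sideC.npy').astype(float).sum(2); B=cv2.imread('pics/s_now.png').astype(float).sum(2)
def edge(G,u,v0,v1,up=True):
    p=np.median(G[v0:v1,u-0:u+1],1); 
    hi,lo=p[:3].mean(),p[-3:].mean(); t=(hi+lo)/2; i=np.where((p[:-1]>=t)&(p[1:]<t))[0][0]; return v0+i+(p[i]-t)/(p[i]-p[i+1])
# white board above -> grey plate: transition row at cols; solve for s so that back/front top edge (front, y=140-s, z .135) matches
def solve(u,v):
    def f(s):
        p,q=pix2(5,140-s),pix2(90,140-s); return p[1]+(q[1]-p[1])*(u-p[0])/(q[0]-p[0])-v
    return brentq(f,-20,120)
def pix2(x,y,z=.135):
    q=R.from_quat(c['orientation']).as_matrix().T@(np.array([*b2w(x,y),z])-np.array(c['xyz'])); return np.array([q[0]/q[2]*c['fx']+c['cx'],q[1]/q[2]*c['fy']+c['cy']])
print('home',np.round([solve(u,edge(A,u,258,280)) for u in range(284,307,2)],1))
print('now',np.round([solve(u,edge(B,u,243,265)) for u in range(296,313,1)],1))
g=A.astype(int)
print('mark pred', [pix2(x,y,z).round(1) for x,y,z in((138,73,.079),(166,73,.079),(138,68,.079),(138,78,.079),(166,68,.079),(166,78,.079))])
print(g[255:280,246:264:1])
```

```text
home [-1.6 -0.9 -0.4 -0.8 -1.8 -1.5 -0.7  8.9 26.6 -1.9 -1.2 -0.5]Traceback (most recent call last):
  File "<stdin>", line 15, in <module>
  File "<stdin>", line 6, in edge
IndexError: index 0 is out of bounds for axis 0 with size 0
```

```bash
cat > edge.py <<'E'
from h import *
from scipy.optimize import brentq
import sys
c=robot.capture('side')
def pix2(x,y,z=.135):
    q=R.from_quat(c['orientation']).as_matrix().T@(np.array([*b2w(x,y),z])-np.array(c['xyz'])); return np.array([q[0]/q[2]*c['fx']+c['cx'],q[1]/q[2]*c['fy']+c['cy']])
def solve(u,v):
    def f(s):
        p,q=pix2(5,140-s),pix2(90,140-s); return p[1]+(q[1]-p[1])*(u-p[0])/(q[0]-p[0])-v
    return brentq(f,-20,120)
def meas(G,us,v0,v1):
    o=[]
    for u in us:
        p=G[v0:v1,u]; t=580; i=np.where((p[:-1]>=t)&(p[1:]<t))[0]
        if len(i): i=i[0]; o.append(solve(u,v0+i+(p[i]-t)/(p[i]-p[i+1])))
    return np.round(o,1)
E
python3 - <<'E'
from edge import *
A=np.load('sideC.npy').astype(float).sum(2); B=c['color'].astype(float).sum(2)
print('home',meas(A,range(284,307),258,280)); print(A[262:274,300])
print('now',meas(B,range(297,313),243,265)); print(B[246:262,304].astype(int))
print('mark pred', [pix2(x,y,z).round(1) for x,y,z in((138,73,.079),(166,73,.079),(138,68,.079),(138,78,.079),(166,68,.079),(166,78,.079))])
print(A[252:274,246:264].astype(int))
E
```

```text
home [-1.6 -1.2 -0.9 -0.5 -0.3 -0.5 -0.8 -1.5 -1.8 -1.7 -1.5 -1.  -0.7 -0.5
  8.9 18.4 27.6 -1.9 -1.8 -1.5 -1.2 -0.8 -0.5]
[661. 674. 689. 750. 730. 717. 620. 416. 428. 431. 420. 431.]
now [59.1 59.5 59.3 59.  58.6 58.  58.4 67.7 78.  89.4 57.3 55.9 56.2 56.4
 56.7 57.1]
[745 732 721 568 473 570 410 446 451 445 452 460 459 443 467 459]
mark pred [array([260.4, 263.5]), array([249.1, 262.3]), array([261. , 262.2]), array([259.7, 264.8]), array([249.8, 261. ]), array([248.5, 263.6])]
[[380 381 390 399 384 393 396 388 388 385 384 391 401 394 381 386 368 567]
 [370 381 383 379 378 379 381 387 382 393 376 382 386 375 395 375 425 681]
 [376 381 381 380 390 389 393 379 370 378 383 378 385 374 386 368 563 732]
 [384 374 375 377 382 391 389 386 381 383 376 377 377 376 377 351 648 751]
 [384 377 370 373 379 384 374 379 370 385 389 384 378 377 363 480 708 702]
 [379 374 378 373 380 376 380 384 383 378 387 383 390 381 358 665 762 754]
 [385 376 377 375 373 384 383 376 375 377 382 390 379 370 381 424 482 487]
 [382 374 376 381 384 381 371 380 376 383 388 382 367 360 645 760 747 742]
 [373 378 378
[... 337 characters left out ...]
197 174 601 734 719 720]
 [376 350 265 189 205 189 175 175 185 184 189 175 160 389 670 721 713 732]
 [380 351 269 192 200 177 164 166 179 159 186 171 157 583 738 717 717 685]
 [368 357 268 211 184 203 189 187 202 169 158 145 278 618 723 714 728 660]
 [377 380 319 196 196 200 299 380 378 378 451 397 575 734 715 715 700 521]
 [378 373 307 185 207 192 298 391 365 570 743 741 715 715 715 722 657 314]
 [367 376 305 183 188 192 299 377 412 685 758 738 717 712 715 699 529 307]
 [371 373 317 198 188 191 253 339 453 462 485 667 707 706 721 669 337 307]
 [368 386 338 232 208 190 240 383 676 753 735 717 711 712 726 634 297 320]
 [372 371 337 242 191 191 203 540 735 719 681 711 710 719 672 355 319 326]]
```

Run:
```python
from edge import *
H=np.load('sideW.npy'); N=np.mean([cap('side')[1] for _ in range(3)],0)
yb=lambda W:((W[...,:2]-O)@RB*1000)[...,1]
h=yb(H)[274:286,285:305]; n=yb(N)[259:270,298:311]
print('home back',np.nanmedian(h),np.nanmean(h),np.nanstd(h)/h.size**.5,'now',np.nanmedian(n),np.nanmean(n))
# fin -x side visible? fin rear face / top: print profile for rear vertical edges; plate right edge u
A=np.load('sideC.npy').astype(float).sum(2); B=c['color'].astype(float).sum(2)
for G,rs in((A,range(274,286,2)),(B,range(258,270,2))):
    o=[]
    for r in rs:
        p=G[r,303:322]; t=580; i=np.where((p[:-1]<t)&(p[1:]>=t))[0][0]; o.append(303+i+(t-p[i])/(p[i+1]-p[i]))
    print(np.round(o,2))
for s in(0,50,55,60): print(s,pix2(5,146-s,.11).round(2),pix2(5,146-s,.135).round(2),pix2(5,140-s,.135).round(2),'bot',pix2(5,146-s,.074).round(2))
# bottom edge rows
print(A[284:296,292].astype(int),A[284:296,299].astype(int)); print(B[266:284,300].astype(int),B[266:284,308].astype(int))
```

```text
home back 142.75429828428418 142.83774902872773 0.08969197328240051 now 88.03965741741597 87.99049143875794
[308.33 308.27 308.38 308.59 308.53 308.69]
[313.14 313.18 313.26 313.26 313.52 313.48]
0 [308.08 279.3 ] [307.66 270.39] [308.25 268.64] bot [308.65 291.67]
50 [312.73 265.05] [312.39 256.28] [312.94 254.66] bot [313.19 277.25]
55 [313.17 263.68] [312.85 254.93] [313.39 253.32] bot [313.62 275.87]
60 [313.61 262.33] [313.3  253.59] [313.83 251.99] bot [314.05 274.49]
[429 415 426 398 700 753 745 753 517 587 658 661] [423 431 427 421 399 697 740 738 742 506 601 663]
[451 442 460 455 445 454 432 745 744 742 752 578 531 541 532 533 533 537] [467 455 450 460 469 459 455 457 758 742 742 752 571 525 536 538 529 532]
```

Run:
```python
from edge import *
t=robot.capture('top')
a=cv2.resize(t['color'][190:265,240:340],None,fx=7,fy=4,interpolation=cv2.INTER_NEAREST)
b=cv2.resize(c['color'][225:285,235:335],None,fx=7,fy=5,interpolation=cv2.INTER_NEAREST)
cv2.imwrite('pics/ts.png',np.vstack([a,b])[:,:,::-1])
for s in(54,58): print(s,'ptr side',pix2(136,140-s,.076),'lever tip',pix2(136,148-s,.14),pix2(136,148-s,.105),'top ptr',pix(t,[*b2w(136,140-s),.076]),'plate end top',pix(t,[*b2w(5,140-s),.135]))
```

```text
54 ptr side [259.69677827 267.9360731 ] lever tip [255.92828498 248.21532951] [257.46944717 260.35253717] top ptr [296.3 214.4] plate end top [293.9 254. ]
58 ptr side [260.18981807 266.88304126] lever tip [256.45319016 247.17723863] [257.97975303 259.29880455] top ptr [297.6 214.5] plate end top [295.3 254. ]
```

View pics/ts.png

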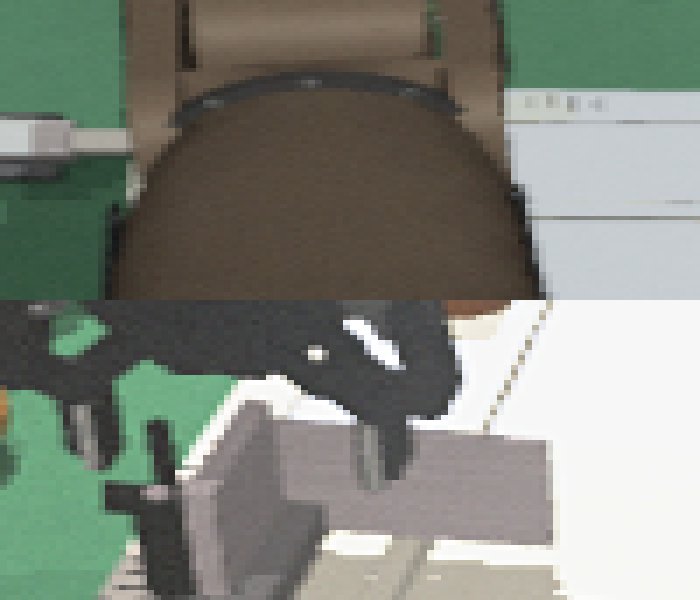

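The top camera is blocked by the wrist. In the side view, fin, lever and plate are clearly visible. I'll register the leg between the home image and the current one by a 3D shift.

```bash
cat > reg.py <<'E'
from edge import *
A=np.load('sideC.npy').astype(np.float32).mean(2); H=np.load('sideW.npy')
Bm=np.mean([robot.capture('side')['color'].astype(np.float32).mean(2) for _ in range(3)],0)
hp=lambda G:cv2.GaussianBlur(G,(0,0),.7)
A,Bm=hp(A),hp(Bm)
v,u=np.mgrid[:480,:640]
Rc=R.from_quat(c['orientation']).as_matrix(); cp=np.array(c['xyz'])
yv=np.array([*(RB@[0,1]),0])/1000
bx=((H[...,:2]-O)@RB*1000)[...,0]
def reg(m,n):
    P=H[m]; a=A[m]; ss=np.arange(40,80,.25); r=[]
    for s in ss:
        q=(P-yv*s-cp)@Rc; x=(q[:,0]/q[:,2]*c['fx']+c['cx']).astype(np.float32); y=(q[:,1]/q[:,2]*c['fy']+c['cy']).astype(np.float32)
        b=cv2.remap(Bm,x[None],y[None],cv2.INTER_LINEAR)[0]; r.append(np.corrcoef(a,b)[0,1])
    i=int(np.argmax(r)); print(n,m.sum(),'s',ss[i],'ncc',round(r[i],3))
z=H[...,2]
reg((u>244)&(u<272)&(v>272)&(v<298)&(z>.09)&(bx>80),'fin+lever')
reg((u>255)&(u<272)&(v>262)&(v<298)&(z>.09)&(bx>80),'fin')
reg((u>244)&(u<258)&(v>274)&(v<305)&(z>.09),'lever')
reg((u>274)&(u<309)&(v>264)&(v<292)&(z>.065),'plate incl edges')
reg((u>290)&(u<313)&(v>264)&(v<292)&(z>.05),'plate end')
N=np.nanmedian(yb:=(((cap('side')[1][...,:2]-O)@RB*1000)[...,1])[259:270,298:311]); print('depth s',142.8-N)
E
python3 reg.py
```

```text
fin+lever 586 s 53.75 ncc 0.748
fin 512 s 49.0 ncc 0.508
lever 296 s 53.75 ncc 0.899
plate incl edges 798 s 59.5 ncc 0.546
plate end 593 s 57.75 ncc 0.965
depth s 54.83238555973662
```

Estimates range from 53.75 to 57.75 mm, so I'll calibrate by touch: let the spring carry the leg home and note where contact is lost, which is the zero of travel.

>>> arm_command([
  [[0, 0, 0.4], 0],
  [[0, 0, 0.6], 0],
  [[0, 0, 0.6], 0],
  [[0, 0, 0.6], 0],
  [[0, 0, 0.6], 0],
])

```text
time: 18.93
ee_pos: [0.6466, 0.1554, 0.103]
tcp_rot: [0.707, -0.005, 0.005, -0.707]
force: [2.3, 1.9, 0.3]
width: 1.001
```

>>> arm_command([
  [[0, 0, 0.6], 0],
  [[0, 0, 0.6], 0],
  [[0, 0, 0.6], 0],
  [[0, 0, 0.4], 0],
  [[0, 0, 0.1], 0],
])

```text
time: 19.35
ee_pos: [0.6469, 0.1785, 0.103]
tcp_rot: [-0.707, 0.005, -0.005, 0.707]
force: [2.6, 2.0, 0.3]
width: 0.999
```

>>> arm_command([
  [[0, 0, 0.1], 0],
  [[0, 0, 0], 0],
  [[0, 0, 0], 0],
])

```text
time: 19.6
ee_pos: [0.647, 0.1786, 0.103]
tcp_rot: [-0.707, 0.005, -0.005, 0.707]
force: [2.2, 3.1, -2.1]
width: 0.999
```

>>> arm_command([
  [[0, 0, 0.1], 0],
  [[0, 0, 0], 0],
  [[0, 0, 0], 0],
])

```text
time: 19.85
ee_pos: [0.6469, 0.1795, 0.103]
tcp_rot: [0.707, -0.005, 0.005, -0.707]
force: [1.3, 3.0, -1.1]
width: 1.001
```

>>> arm_command([
  [[0, 0, 0.1], 0],
  [[0, 0, 0], 0],
  [[0, 0, 0], 0],
])

```text
time: 20.1
ee_pos: [0.6469, 0.1807, 0.1029]
tcp_rot: [0.707, -0.005, 0.005, -0.707]
force: [1.0, 2.1, -1.5]
width: 0.995
```

>>> arm_command([
  [[0, 0, 0.1], 0],
  [[0, 0, 0], 0],
  [[0, 0, 0], 0],
])

```text
time: 20.35
ee_pos: [0.6468, 0.1816, 0.1029]
tcp_rot: [0.707, -0.005, 0.005, -0.707]
force: [0.8, 2.2, 0.1]
width: 1.002
```

>>> arm_command([
  [[0, 0, 0.1], 0],
  [[0, 0, 0], 0],
  [[0, 0, 0], 0],
])

```text
time: 20.6
ee_pos: [0.6468, 0.1826, 0.1029]
tcp_rot: [0.707, -0.005, 0.005, -0.707]
force: [0.5, 0.2, 0.0]
width: 1.001
```

>>> arm_command([
  [[0, 0, 0.1], 0],
  [[0, 0, 0], 0],
  [[0, 0, 0], 0],
])

```text
time: 20.85
ee_pos: [0.6469, 0.1837, 0.103]
tcp_rot: [0.707, -0.005, 0.005, -0.707]
force: [-0.0, 0.1, 0.3]
width: 0.999
```

>>> arm_command([
  [[0, 0, 0.1], 0],
  [[0, 0, 0], 0],
  [[0, 0, 0], 0],
])

```text
time: 21.1
ee_pos: [0.647, 0.1847, 0.103]
tcp_rot: [0.707, -0.005, 0.005, -0.707]
force: [0.0, 1.0, -0.2]
width: 0.996
```

>>> arm_command([
  [[0, 0, 0.1], 0],
  [[0, 0, 0], 0],
  [[0, 0, 0], 0],
])

```text
time: 21.35
ee_pos: [0.647, 0.1857, 0.103]
tcp_rot: [0.707, -0.005, 0.005, -0.707]
force: [-0.5, -1.0, -0.5]
width: 1.0
```

Contact was lost at TCP y ≈ 0.182, so that is zero travel. Now I refine the mark's distance from home, using the scale ticks and plate edge in the home images.

Run:
```python
from edge import *
t=robot.capture('top'); T=np.load('topC.npy').astype(np.float32).mean(2); S=np.load('sideC.npy').astype(np.float32).mean(2)
def samp(c,G,x,ys,z):
    Rc=R.from_quat(c['orientation']).as_matrix(); P=np.array([[*b2w(x,y),z] for y in ys]); q=(P-np.array(c['xyz']))@Rc
    U=(q[:,0]/q[:,2]*c['fx']+c['cx']).astype(np.float32); V=(q[:,1]/q[:,2]*c['fy']+c['cy']).astype(np.float32)
    return cv2.remap(G,U[None],V[None],cv2.INTER_CUBIC)[0]
ys=np.arange(-20,136,1.)
from scipy.signal import find_peaks
for n,c_,G in(('top',t,T),('side',c,S)):
  for z,xs in((.06,(138,141,144)),):
    for x in xs:
      p=samp(c_,G,x,ys,z); pk,_=find_peaks(-p,prominence=4)
      print(n,x,[(int(ys[i]),int(p[i])) for i in pk])
ys=np.arange(55,95,1.)
print('mark top-face prof'); 
for x in(150,154,158,162): 
  for n,c_,G in(('top',t,T),('side',c,S)): print(x,n,samp(c_,G,x,ys,.079).astype(int))
ys=np.arange(130,156,1.)
for x in(10,20,30,40,60,70): 
  print('plate',x,samp(t,T,x,ys,.135).astype(int))
# board ends
print('right end',[samp(t,T,x,np.arange(-188,-171,1.),.06).astype(int).tolist() for x in(-60,0,30)])
print('left end',[samp(t,T,x,np.arange(192,209,1.),.06).astype(int).tolist() for x in(-60,-20,0)])
```

```text
top 138 [(0, 170), (11, 154), (21, 174), (30, 181), (42, 151), (51, 161), (60, 179), (73, 104), (90, 164), (101, 158), (111, 181), (120, 169), (130, 171)]
top 141 [(0, 176), (12, 158), (21, 165), (30, 183), (42, 155), (51, 163), (60, 170), (74, 19), (90, 164), (101, 160), (111, 181), (120, 185), (131, 171)]
top 144 [(-1, 190), (12, 173), (21, 174), (30, 192), (42, 159), (51, 176), (60, 177), (74, 19), (90, 166), (100, 173), (112, 173), (120, 186), (131, 180)]
side 138 [(-10, 184), (-2, 205), (10, 220), (19, 206), (30, 213), (40, 236), (49, 234), (57, 235), (65, 236), (73, 233), (91, 238), (100, 236), (106, 232), (117, 132)]
side 141 [(-11, 148), (-2, 162), (10, 210), (19, 135), (29, 203), (98, 235), (117, 130)]
side 144 [(-10, 207), (-1, 156), (8, 203), (20, 144), (28, 172), (40, 234), (47, 239), (56, 239), (64, 237), (91, 232), (128, 48)]
mark top-face prof
150 top [101 101 101 101 100 101 102 103 103 100  97  88  76  62  50  46  49  50
  46  39  38  44  54  68  81  91  99 103 102 100 100  99 100 100 101 101
 101 101 100 100]
150 side [126 125 125 125 125 125 126 128 131 134 130 116
[... 1667 characters left out ...]
4 184 197 202 198 191 185 180
 178 180 185 188 188 187 188 190]
plate 70 [203 201 199 196 179 147 116  99 108 131 156 177 193 201 201 185 150 108
  70  51  56  67  71  74  77  78]
right end [[201, 202, 202, 200, 198, 194, 190, 185, 182, 184, 189, 196, 201, 202, 201, 201, 201], [200, 201, 202, 201, 199, 196, 193, 188, 184, 185, 189, 196, 202, 203, 201, 201, 201], [200, 200, 201, 201, 201, 200, 199, 198, 197, 197, 198, 199, 200, 201, 201, 200, 200]]
left end [[202, 202, 200, 200, 198, 189, 180, 166, 137, 104, 78, 60, 63, 74, 83, 90, 96], [201, 202, 203, 203, 200, 201, 192, 157, 111, 70, 51, 57, 74, 83, 89, 94, 98], [201, 201, 201, 203, 202, 199, 199, 187, 153, 111, 78, 59, 64, 76, 85, 92, 98]]
```

All the references agree on about 66.6 mm of travel from home to the mark. That puts the target at TCP y = 0.182 − 0.0666 = 0.1154.

>>> arm_command([
  [[-0.15, 0, -0.3], 0],
  [[0, 0, -0.5], 0],
  [[0, 0, -0.6], 0],
  [[0, 0, -0.6], 0],
  [[0, 0, -0.6], 0],
])

```text
time: 21.87
ee_pos: [0.6448, 0.1592, 0.1029]
tcp_rot: [-0.707, 0.005, -0.005, 0.707]
force: [-1.5, 4.2, 0.5]
width: 0.999
```

>>> arm_command([
  [[0, 0, -0.6], 0],
  [[0, 0, -0.6], 0],
  [[0, 0, -0.6], 0],
  [[0, 0, -0.6], 0],
  [[0, 0, -0.6], 0],
])

```text
time: 22.28
ee_pos: [0.6443, 0.1291, 0.1029]
tcp_rot: [-0.707, 0.006, -0.005, 0.707]
force: [-2.5, 5.8, 0.2]
width: 1.0
```

>>> arm_command([
  [[0, 0, -0.5], 0],
  [[0, 0, -0.4], 0],
  [[0, 0, -0.3], 0],
  [[0, 0, -0.1], 0],
  [[0, 0, 0], 0],
])

```text
time: 22.7
ee_pos: [0.6441, 0.116, 0.1029]
tcp_rot: [0.707, -0.006, 0.005, -0.707]
force: [-2.9, 4.3, -0.2]
width: 1.001
```

>>> arm_command([
  [[0, 0, 0], 0],
  [[0, 0, 0], 0],
])

```text
time: 22.87
ee_pos: [0.6443, 0.1165, 0.1029]
tcp_rot: [0.707, -0.005, 0.005, -0.707]
force: [-3.5, 4.5, 0.2]
width: 1.0
```

```bash
python3 -c "
from h import *
go(.6452,.1154,.103,-1)"; python3 reg.py
```

```text
t 22.87 tcp [644.3 116.5 102.9] jaw -0.8 F [-3.5  4.5  0.2] w 1.0 q6 0.09
board [103.6  89. ] shift cm (tool axes now) [ 0.09 -0.01 -0.11] turn 0.2
shift after turn [ 0.09 -0.01 -0.11] ydir [-0. -0. -1.]
fin+lever 586 s 63.75 ncc 0.757
fin 512 s 64.0 ncc 0.516
lever 296 s 64.0 ncc 0.907
plate incl edges 798 s 69.75 ncc 0.563
plate end 593 s 68.0 ncc 0.968
depth s 64.96919545984328
```

>>> arm_command([
  [[0, 0, -0.11], 0],
  [[0, 0, 0], 0],
  [[0, 0, 0], 0],
])

```text
time: 23.37
ee_pos: [0.6444, 0.1156, 0.1029]
tcp_rot: [0.707, -0.005, 0.005, -0.707]
force: [-4.0, 4.0, 0.2]
width: 0.999
```

>>> arm_command([
  [[0, 0, 0], 0],
  [[0, 0, 0], 0],
  [[0, 0, 0], 0],
  [[0, 0, 0], 0],
  [[0, 0, 0], 0],
], grip=255, newtons=40)

```text
time: 23.78
ee_pos: [0.6448, 0.1156, 0.1033]
tcp_rot: [0.707, -0.005, 0.006, -0.707]
force: [0.2, 3.7, 2.4]
width: 0.3
```

>>> arm_command([
  [[0, 0, 0], 0],
  [[0, 0, 0], 0],
  [[0, 0, 0], 0],
  [[0, 0, 0], 0],
  [[0, 0, 0], 0],
])

```text
time: 24.2
ee_pos: [0.6452, 0.1156, 0.1034]
tcp_rot: [-0.707, 0.005, -0.006, 0.707]
force: [2.8, 3.6, 5.4]
width: 0.205
```

```bash
python3 -c "
from h import *
go(.6452,.1154,.103,-1)"; python3 reg.py
python3 - <<'E'
from h import *
c,W=cap('side','s9.png'); cv2.imwrite('pics/s9c.png',cv2.resize(c['color'][200:290,230:335],None,fx=6,fy=6)[:,:,::-1])
E
```

```text
t 24.2 tcp [645.2 115.6 103.4] jaw -0.9 F [2.8 3.6 5.4] w 0.205 q6 0.09
board [104.5  88.2] shift cm (tool axes now) [ 0.    0.04 -0.02] turn 0.1
shift after turn [ 0.    0.04 -0.02] ydir [ 0.002  0.    -1.   ]
fin+lever 586 s 65.0 ncc 0.634
fin 512 s 48.0 ncc 0.262
lever 296 s 65.5 ncc 0.826
plate incl edges 798 s 70.25 ncc 0.78
plate end 593 s 69.0 ncc 0.962
depth s 65.89594736082789
```

View pics/s9c.png

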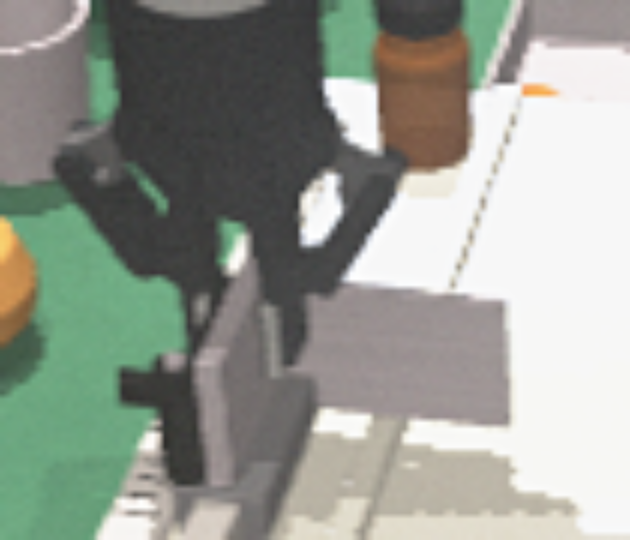

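The view shows both fingers clamped on fin and lever, with the blade flat beside the fin and the plate still out. I let it settle, do a last check, and hand in.

>>> arm_command([
  [[0, 0, 0], 0],
  [[0, 0, 0], 0],
  [[0, 0, 0], 0],
  [[0, 0, 0], 0],
  [[0, 0, 0], 0],
])

```text
time: 24.92
ee_pos: [0.6452, 0.1156, 0.1034]
tcp_rot: [-0.707, 0.005, -0.006, 0.707]
force: [2.8, 3.4, 5.0]
width: 0.204
```

```bash
python3 ck.py
python3 - <<'E'
from h import *
go(.6452,.1154,.103,-1)
c,W=cap('side'); A=np.load('sideC.npy').astype(int); d=abs(c['color'].astype(int)-A).sum(2)
print('handle z',np.nanmedian(W[338:352,340:388,2]),'diff jar',d[198:225,294:306].mean(),'spoon',d[174:186,334:392].mean(),'celery',d[435:478,250:300].mean(),'ref',d[400:440,450:550].mean())
robot.hand_in()
E
```

```text
t 24.92 tcp [645.2 115.6 103.4] jaw -0.9 F [2.8 3.4 5. ] w 0.204 q6 0.09
board [104.5  88.2] shift cm (tool axes now) [-13.01  -1.72 -27.78] turn -89.9
shift after turn [-27.82  -1.72  12.94] ydir [ 0.002  0.    -1.   ]
top [390 241  11  11  89] [  55. -216.] 0.032
top [387 264   9   9  67] [ -12. -201.] 0.028
top [411 269  12  11  74] [ -28. -279.] 0.029
side [344 205  11  11  73] [ -27. -276.] 0.027
side [317 214   5   2   8] [  55. -228.] 0.036
t 25.02 tcp [645.2 115.6 103.4] jaw -0.9 F [1.7 4.  6.1] w 0.208 q6 0.09
board [104.5  88.1] shift cm (tool axes now) [ 0.    0.04 -0.02] turn 0.1
shift after turn [ 0.    0.04 -0.02] ydir [ 0.002  0.    -1.   ]
handle z 0.09778600917508229 diff jar 15.839506172839506 spoon 41.00574712643678 celery 36.913023255813954 ref 70.68325
the job is handed in; nothing more can be done
```

I swept the three carrot chunks into the pan with the scraper, stood it back in its rest, and slid the leg out to the mark. I then shut the lever there and handed in at about 25 s, still gripping leg and lever.

- **Chunks:** the top camera shows all three in the pan.
- **Scraper:** it stands in its rest, with the handle top at about 98 mm, the same as at the start.
- **Leg:** travel is about 66.4 mm, counted from where the finger lost contact with the leg at home. The mark measured about 66.6 mm from home (references ranged from 66.35 to 67.0 mm).
- **Lever:** the gripper reads about 17.4 mm across fin and lever, against 19 mm nominal. It also read slightly under on the scraper handle, and the last picture shows the blade flat against the fin.
- **Jar, spoon, celery and clip:** nothing was moved near the jar, spoon or celery. The before/after image check on them was weak, because moving shadows changed the picture more than it could resolve. I did not recheck the clip after gripping.

The side-camera estimates of the final travel disagreed. Depth gave 65.9 mm, matching the lever gave 65.5, and matching the plate edges gave 69 to 70, which I put down to shadows. I relied on the touch measurement. The wrist blocked the top camera, so I could not see the pointer against the mark directly.

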